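# Find the full jar's carton by its weight

## Robot

A 6-joint arm with a two-finger parallel gripper is mounted at the origin on the work surface. World frame = base frame: x ahead of the robot, y to its left, z up, the work surface at z = 0. Lengths are in m, angles in rad, forces in N, time in s.
With the tool pointing down it reaches from about 0.4 to 0.825 m from the base axis. Payload 7 kg.
Tool frame: the origin (TCP) lies on the centre line of the jaws, within the pads' length; the fingertips stand 22 mm ahead of it and the grasp point (between the pads) lies 3 mm ahead of it (arm.tcp_to_tips is the distance from the TCP to the fingertips, in m); z points along the fingers, y is the line along which they close (so a half turn about z gives the same grasp; the last joint's range is limited). The gripper opens to 88 mm and grips with 3 to 60 N. Pads are 19 mm wide; open, the fingers measure 130 mm over their backs; the gripper's body (78 mm by 193 mm) begins 47 mm behind the grasp point.
Start: joints at [-0.892, 0.359, 0.012, 0, -1.224, -0.288], TCP at [0.257, -0.624, 0.249] pointing down, gripper open.
Joint ranges: [-3.07, 3.07], [-1.43, 2.12], [-1.02, 1.25], [-3.03, 1.67], [-3.05, -0], [-3.03, 3.03]. Speed limits (rad/s): [2.39, 2.39, 3.01, 3.14, 3.14, 3.14].

## Interface

Orientations are given as [roll, pitch, yaw] about the fixed x, y, z axes, in that order (R = Rz(yaw) Ry(pitch) Rx(roll)).
In Python, from station import arm gives the robot as it stands.
- The arm moves only by the tool jog_arm, never from a script. Its argument "targets" is a list of rows, each an object of numbers: "dx", "dy", "dz": the shift along the tool's x, y, z in mm; "rx", "ry", "rz": the turn, a rotation vector about the tool's x, y, z in rad; "gripper": the closure, from 0 (fully open) to 1 (shut). In form: [{"dx": .., "dy": .., "dz": .., "rx": .., "ry": .., "rz": .., "gripper": ..}, ...]. A call has exactly 8 rows; each row is the pose to reach, as a shift and turn from the pose commanded when the call began, along the tool's axes at that moment; what a row does not reach only later rows make up. A row lasts 1/12 s, in which the tool goes at most 41.7 mm and 7.16 degrees, less where a joint would pass 70% of its speed; a pose out of reach is approached as far as the arm can. A call with a gripper value outside its range is refused whole. The fingers move at their own pace and stop on an object; "force" is the grip in N (left out, the last holds). Time passes only in rows, so rows that repeat a pose let the fingers close, or fill a call up. It gives the time, the measured TCP pose, the force, the opening and the grip force at its end, in the units of the state.
- arm.get_state(): the state, without advancing time (a new reading comes with each control period).
- arm.grab_frame(name): name is "scene" or "top"; returns a dict with "frame" (480x640x3 uint8, red, green, blue), "z_map" (480x640 float32, m along the optical axis (not along the pixel's ray), 0 where there is no reading), "fx", "fy", "cx", "cy" (pixels), "distortion" ([k1, k2, p1, p2, k3] as OpenCV has them; the pictures are not rectified), "view" (4x4, takes a point from world to camera coordinates). Camera axes: x right, y down, z forward; pixel columns grow to the right and rows downward; lengths in m; the calibration is good to about 2 mm. A picture is of the moment at which its call begins.
- arm.job_done(): hands the job in; it is judged then, once.
The state is a dict: "t": time; "q": joint angles; "qd": joint speeds; "joint_efforts": joint torques, N m; "eef_pos": TCP position; "ee_rot": TCP orientation; "force": force on the tool from outside, world axes, zero at the start; "moment": the same for the moment, N m; "width": finger opening in m; "gripper_force": force on a finger pad.
Only numpy, scipy, OpenCV 4.12 (cv2) and the standard library are available. Lean on these libraries where they do the work, as an engineer would, in place of code of your own. Each camera call takes 0.05 s, during which the arm holds its last target. There are 200 camera calls.

## Task

One of the three identical closed cartons holds a full jar, the other two hold empty jars, and only the weight tells: lift them in turn until you know the heavy one, and stand it upright in the wooden tray. The two light cartons must be left standing where they were at the start; never drop a carton or tip one over, for the jars are glass.

Things in the scene. Friction and masses are not known exactly. Their poses are not given: they have to be found in the camera images.
- carton_1: closed square brown cardboard carton with a round white sticker on its lid, upright on the table, right (smallest y) in the row of three seen from the robot; 60 x 60 mm, 96 mm tall; origin: centre of its underside; z up, x and y square to its sides. A jar stands inside with 2 to 3 mm of play: 0.12 to 0.16 kg in all if empty, 0.45 to 0.6 kg if full. Any of the three may be full.
- carton_2: closed square brown cardboard carton with a round white sticker on its lid, upright on the table, middle in the row of three seen from the robot; 60 x 60 mm, 96 mm tall; origin: centre of its underside; z up, x and y square to its sides. A jar stands inside with 2 to 3 mm of play: 0.12 to 0.16 kg in all if empty, 0.45 to 0.6 kg if full. Any of the three may be full.
- carton_3: closed square brown cardboard carton with a round white sticker on its lid, upright on the table, left (largest y) in the row of three seen from the robot; 60 x 60 mm, 96 mm tall; origin: centre of its underside; z up, x and y square to its sides. A jar stands inside with 2 to 3 mm of play: 0.12 to 0.16 kg in all if empty, 0.45 to 0.6 kg if full. Any of the three may be full.
- tray: low open wooden tray fixed to the table left or right of the cartons; 170 x 170 mm outside, 32 mm high, walls and floor 5 mm thick; origin: centre of its underside, z up, x and y along its sides. A flat pile of leaflets (under 12 mm high) lies on the cartons' other side; two lidded jars and a spray bottle stand beyond, 60 mm clear.
There are look-alikes about, which are no part of the job. What is shaped like the carton_3 but green is not meant.

How it is judged:
By the outcome, as a careful person would: the job done as asked, in the order asked, and still so for the second after the job is handed in, with the robot touching nothing.
It also fails if it takes over 72 s, if anything falls off the work surface, if the arm or the gripper's body presses on something with over 40 N, if the wrist force passes 120 N, or if a joint passes its speed limit or range.

## Working session

There is one attempt and no reset: what is moved stays moved. The work goes in short steps, Python scripts to look and compute and a tool call to move; the robot and the scene stay as the last step left them, time stands still between calls to the robot, and variables do not carry over. Pictures are saved under pics/ and viewed, at most 10 in all, crops included, and the job is handed in when it is done.

Besides the shell and the picture viewer there is one more tool, called as name(argument=value, ...), one argument or row to a line, values as JSON. jog_arm: Moves the arm, as the interface text tells. Its arguments: {"type":"object","properties":{"targets":{"type":"array","items":{"type":"object","properties":{"dx":{"type":"number"},"dy":{"type":"number"},"dz":{"type":"number"},"rx":{"type":"number"},"ry":{"type":"number"},"rz":{"type":"number"},"gripper":{"type":"number"}}}},"force":{"type":"number"}},"required":["targets"]}

```bash
mkdir -p pics; ls
python3 - <<'E'
from station import arm
import cv2,numpy as np
s=arm.get_state(); print({k:np.round(v,3).tolist() for k,v in s.items()})
for n in("scene","top"):
    f=arm.grab_frame(n); np.savez(f"{n}.npz",**f)
    cv2.imwrite(f"pics/{n}1.png",f["frame"][:,:,::-1]); print(f["fx"],f["cx"],f["cy"],f["distortion"],np.round(f["view"],3).tolist())
E
```

```text
pics
{'t': 0.0, 'q': [-0.892, 0.359, 0.011, -0.0, -1.224, -0.288], 'qd': [0.0, -0.001, 0.001, -0.0, -0.001, 0.0], 'joint_efforts': [-0.004, -58.272, 29.304, 6.997, 0.007, -0.0], 'eef_pos': [0.257, -0.624, 0.248], 'ee_rot': [3.14, -0.0, -2.751], 'force': [-0.597, 0.598, -0.393], 'moment': [0.024, 0.046, -0.025], 'gripper_force': 0.0, 'width': 0.088}
606.2985857325236 319.6888590480083 242.13779965610325 [-0.01338469  0.          0.          0.          0.        ] [[-0.48, 0.877, 0.003, 0.262], [0.543, 0.3, -0.784, -0.239], [-0.689, -0.375, -0.621, 1.375], [0.0, 0.0, 0.0, 1.0]]
518.486316281468 316.48333265630214 235.45507645373522 [-0.14585692  0.          0.          0.          0.        ] [[-0.008, -1.0, 0.007, -0.011], [-0.993, 0.007, -0.117, 0.52], [0.117, -0.008, -0.993, 0.922], [0.0, 0.0, 0.0, 1.0]]
```

View pics/top1.png

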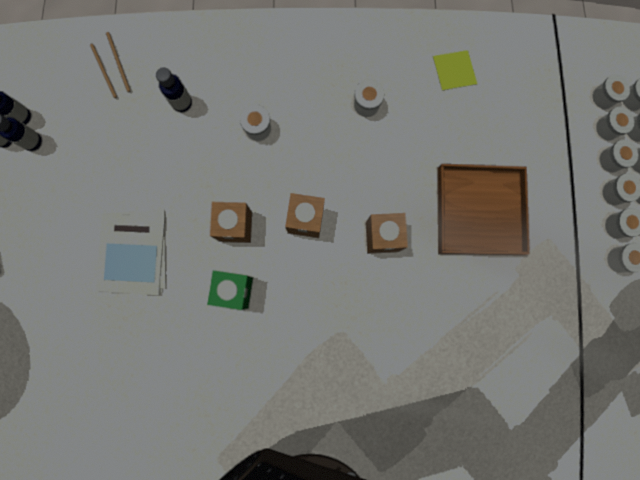

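View pics/scene1.png

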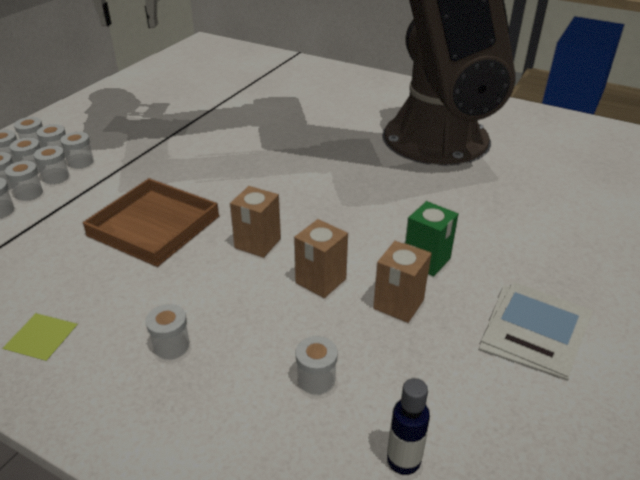

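The top view shows the three brown cartons with lids at about (228,219), (305,212) and (388,231), the tray at (484,210), and the green decoy at (230,290). The scene view agrees.

```bash
cat > h.py <<'E'
import cv2,numpy as np
def world(f,uv,h):
    "cast pixels onto plane z=h"
    K=np.array([[f["fx"],0,f["cx"]],[0,f["fy"],f["cy"]],[0,0,1]],float)
    n=cv2.undistortPoints(np.float64(uv).reshape(-1,1,2),K,f["distortion"]).reshape(-1,2)
    R,t=f["view"][:3,:3],f["view"][:3,3]; c=-R.T@t
    d=np.c_[n,np.ones(len(n))]@R
    return c+d*((h-c[2])/d[:,2])[:,None]
def heights(f):
    v,u=np.mgrid[:480,:640]; uv=np.c_[u.ravel(),v.ravel()]
    a=world(f,uv,0.); R,t=f["view"][:3,:3],f["view"][:3,3]; c=-R.T@t
    z0=(a@R.T+t)[:,2]; k=f["z_map"].ravel()/z0
    return (c+(a-c)*k[:,None]).reshape(480,640,3)
def blobs(f,m,h,amin=100):
    n,l,s,c=cv2.connectedComponentsWithStats(m.astype(np.uint8))
    for i in range(1,n):
        if s[i,4]<amin: continue
        k=cv2.findContours((l==i).astype(np.uint8),cv2.RETR_EXTERNAL,cv2.CHAIN_APPROX_NONE)[0][0]
        p=world(f,k.reshape(-1,2),h)[:,:2]
        r=cv2.minAreaRect(np.float32(p*1000))
        print(np.round(c[i]),s[i,4],"h",h,"centre",np.round(r[0],1),"size",np.round(r[1],1),"ang",round(r[2],1))
E
python3 - <<'E'
from h import *
for n in("top","scene"):
    f=dict(np.load(n+".npz")); P=heights(f); z=P[...,2]
    print(n,"table z",np.median(z[z<.02]))
    hsv=cv2.cvtColor(f["frame"],cv2.COLOR_RGB2HSV)
    lid=(abs(z-.096)<.008)&(f["z_map"]>0)&(P[...,0]<.62)
    blobs(f,lid,.096)
    st=lid&(hsv[...,1]<50); st=cv2.morphologyEx(st.astype(np.uint8),cv2.MORPH_OPEN,np.ones((3,3)))
    print("stickers"); blobs(f,st,.096,60)
    br=(hsv[...,1]>90)&(hsv[...,0]<20)&(z>-.01)&(z<.045)&(P[...,1]<-.1)
    print("tray"); blobs(f,br,.032,1500)
E
```

```text
top table z 0.00019278649554338445
[305. 212.] 1220 h 0.096 centre [552.1   5.3] size [60.  61.5] ang 80.9
[228. 219.] 1214 h 0.096 centre [541.1 137.5] size [60.3 61.4] ang 87.8
[389. 231.] 1247 h 0.096 centre [ 519.6 -139.3] size [61.2 61.5] ang 2.2
[227. 290.] 1226 h 0.096 centre [420.4 137.9] size [60.8 59. ] ang 81.3
stickers
[304. 212.] 302 h 0.096 centre [552.7   5.4] size [32.7 31.4] ang 89.6
[227. 219.] 300 h 0.096 centre [541.6 138.1] size [33.1 31.3] ang 89.5
[389. 230.] 309 h 0.096 centre [ 519.6 -139.6] size [31.2 33. ] ang 88.7
[227. 290.] 320 h 0.096 centre [420.7 138.6] size [32.6 32.2] ang 89.9
tray
[483. 208.] 7508 h 0.032 centre [ 568.1 -329.7] size [173.8 168.3] ang 88.5
scene table z -0.0003934904723615906
[23.  8.] 291 h 0.096 centre [   14.3 -1300.2] size [ 58.6 188.5] ang 89.5
[428. 109.] 331 h 0.096 centre [ 59.5 -13.8] size [133.8  53.1] ang 70.9
[254. 201.] 913 h 0.096 centre [ 526.  -135.2] size [69.9 66.2] ang 2.2
[433. 217.] 1008 h 0.096 centre [428.  140.1] size [64.6 71.6] ang 81.2
[320. 237.] 1130 h 0.096 centre [558.7   8.4] size [66.3 68.6] ang 80.7
[404. 260.] 1271 h 0.096 centre [547.6 140.1] size [63.  69.6] ang 87.7
stickers
[23.  8.] 278 h 0.096 centre [   15.1 -1297.6] size [ 53.1 187. ] ang 89.6
[254. 198.] 179 h 0.096 centre [ 520.1 -139.2] size [29.5 30.9] ang 28.9
[433. 215.] 217 h 0.096 centre [420.9 138.7] size [34.3 31.8] ang 19.6
[321. 234.] 231 h 0.096 centre [552.7   4.9] size [30.3 32.4] ang 28.9
[404. 257.] 270 h 0.096 centre [541.9 138.7] size [32.1 32.9] ang 28.9
tray
[151. 221.] 6782 h 0.032 centre [ 582.9 -317.9] size [194.3 190. ] ang 88.1
```

```bash
cat > go.py <<'E'
import sys,numpy as np
from station import arm
s=arm.get_state(); p=np.array(s["eef_pos"])*1000; y=s["ee_rot"][2]
print("t",round(s["t"],2),"pos",np.round(p,1),"rpy",np.round(s["ee_rot"],3),"F",np.round(s["force"],2),"M",np.round(s["moment"],2),"w",round(s["width"]*1000,1),"g",round(s["gripper_force"],1),"q",np.round(s["q"],2))
if len(sys.argv)>1:
    X,Y,Z,a=map(float,sys.argv[1:5]); d=np.array([X,Y,Z])-p
    r=-(np.radians(a)-y); r=(r+np.pi)%(2*np.pi)-np.pi
    print("dx %.1f dy %.1f dz %.1f rz %.4f"%(d[0]*np.cos(y)+d[1]*np.sin(y),d[0]*np.sin(y)-d[1]*np.cos(y),-d[2],r))
E
python3 go.py 519.8 -139.4 200 -177.8
```

```text
t 0.1 pos [ 256.9 -623.7  247.7] rpy [ 3.14  -0.    -2.751] F [ 0.57 -0.43  0.23] M [-0.02 -0.01  0.02] w 87.9 g 0.0 q [-0.89  0.36  0.01 -0.   -1.22 -0.29]
dx -427.5 dy 347.7 dz 47.7 rz 0.3523
```

jog_arm(
  targets=[
    {"dx":-14,"dy":12,"dz":0,"rz":0.01},
    {"dx":-42,"dy":34,"dz":2,"rz":0.03},
    {"dx":-71,"dy":58,"dz":5,"rz":0.06},
    {"dx":-100,"dy":81,"dz":8,"rz":0.08},
    {"dx":-130,"dy":105,"dz":11,"rz":0.1},
    {"dx":-160,"dy":130,"dz":14,"rz":0.13},
    {"dx":-190,"dy":154,"dz":17,"rz":0.15},
    {"dx":-220,"dy":179,"dz":20,"rz":0.18},
  ],
)

```text
invalid input at $.targets[0]: expected keys dx, dy, dz, rx, ry, rz, gripper
```

```bash
python3 go.py 519.8 -139.4 200 -177.8
```

```text
t 0.1 pos [ 256.9 -623.7  247.7] rpy [ 3.14  -0.    -2.751] F [ 0.57 -0.43  0.23] M [-0.02 -0.01  0.02] w 87.9 g 0.0 q [-0.89  0.36  0.01 -0.   -1.22 -0.29]
dx -427.5 dy 347.7 dz 47.7 rz 0.3523
```

jog_arm(
  targets=[
    {"dx":-14,"dy":12,"dz":0,"rx":0,"ry":0,"rz":0.01,"gripper":0},
    {"dx":-42,"dy":34,"dz":2,"rx":0,"ry":0,"rz":0.03,"gripper":0},
    {"dx":-71,"dy":58,"dz":5,"rx":0,"ry":0,"rz":0.06,"gripper":0},
    {"dx":-100,"dy":81,"dz":8,"rx":0,"ry":0,"rz":0.08,"gripper":0},
    {"dx":-130,"dy":105,"dz":11,"rx":0,"ry":0,"rz":0.1,"gripper":0},
    {"dx":-160,"dy":130,"dz":14,"rx":0,"ry":0,"rz":0.13,"gripper":0},
    {"dx":-190,"dy":154,"dz":17,"rx":0,"ry":0,"rz":0.15,"gripper":0},
    {"dx":-220,"dy":179,"dz":20,"rx":0,"ry":0,"rz":0.18,"gripper":0},
  ],
)

```text
t: 0.77
eef_pos: [0.3927, -0.373, 0.2282]
ee_rot: [3.141, -0.0, -2.932]
force: [0.7, -0.2, -1.5]
width: 0.0878
gripper_force: 0.0
```

```bash
python3 go.py 519.8 -139.4 200 -177.8
```

```text
t 0.77 pos [ 392.7 -373.   228.2] rpy [ 3.141 -0.    -2.932] F [ 0.74 -0.23 -1.49] M [-0.06 -0.16  0.04] w 87.8 g 0.0 q [-0.4   0.15 -0.31 -0.   -1.1  -0.96]
dx -173.0 dy 202.1 dz 28.2 rz 0.1712
```

Tracking is tight.

jog_arm(
  targets=[
    {"dx":-26,"dy":30,"dz":4,"rx":0,"ry":0,"rz":0.03,"gripper":0},
    {"dx":-52,"dy":60,"dz":8,"rx":0,"ry":0,"rz":0.05,"gripper":0},
    {"dx":-78,"dy":91,"dz":12,"rx":0,"ry":0,"rz":0.08,"gripper":0},
    {"dx":-104,"dy":121,"dz":17,"rx":0,"ry":0,"rz":0.1,"gripper":0},
    {"dx":-130,"dy":151,"dz":21,"rx":0,"ry":0,"rz":0.13,"gripper":0},
    {"dx":-155,"dy":181,"dz":25,"rx":0,"ry":0,"rz":0.155,"gripper":0},
    {"dx":-173,"dy":202,"dz":28,"rx":0,"ry":0,"rz":0.171,"gripper":0},
    {"dx":-173,"dy":202,"dz":28,"rx":0,"ry":0,"rz":0.171,"gripper":0},
  ],
)

```text
t: 1.43
eef_pos: [0.521, -0.1373, 0.1997]
ee_rot: [3.141, -0.001, -3.099]
force: [-0.6, -0.1, -0.3]
width: 0.0873
gripper_force: 0.0
```

```bash
python3 go.py 519.8 -139.4 65 -177.8
```

```text
t 1.43 pos [ 521.  -137.3  199.7] rpy [ 3.141e+00 -1.000e-03 -3.099e+00] F [-0.63 -0.08 -0.26] M [-0.08 -0.    0.  ] w 87.3 g 0.0 q [ 0.11  0.17 -0.36 -0.   -1.04 -1.63]
dx 1.3 dy -2.0 dz 134.7 rz 0.0040
```

jog_arm(
  targets=[
    {"dx":0,"dy":0,"dz":15,"rx":0,"ry":0,"rz":0,"gripper":0},
    {"dx":0,"dy":0,"dz":35,"rx":0,"ry":0,"rz":0,"gripper":0},
    {"dx":0,"dy":0,"dz":55,"rx":0,"ry":0,"rz":0,"gripper":0},
    {"dx":0,"dy":0,"dz":68,"rx":0,"ry":0,"rz":0,"gripper":0},
    {"dx":0,"dy":0,"dz":70,"rx":0,"ry":0,"rz":0,"gripper":0},
    {"dx":0,"dy":0,"dz":70,"rx":0,"ry":0,"rz":0,"gripper":0},
    {"dx":0,"dy":0,"dz":70,"rx":0,"ry":0,"rz":0,"gripper":0},
    {"dx":0,"dy":0,"dz":70,"rx":0,"ry":0,"rz":0,"gripper":0},
  ],
)

```text
t: 2.1
eef_pos: [0.5199, -0.1412, 0.1316]
ee_rot: [-3.141, 0.002, -3.102]
force: [-0.4, -0.2, -0.6]
width: 0.0874
gripper_force: 0.0
```

```bash
python3 go.py 519.8 -139.4 65 -177.8
```

```text
t 2.1 pos [ 519.9 -141.2  131.6] rpy [-3.141e+00  2.000e-03 -3.102e+00] F [-0.37 -0.25 -0.62] M [-0.07 -0.04 -0.01] w 87.4 g 0.0 q [ 0.1   0.24 -0.45  0.   -0.88 -1.63]
dx 0.0 dy 1.8 dz 66.6 rz 0.0015
```

jog_arm(
  targets=[
    {"dx":0,"dy":1,"dz":10,"rx":0,"ry":0,"rz":0,"gripper":0},
    {"dx":0,"dy":1,"dz":25,"rx":0,"ry":0,"rz":0,"gripper":0},
    {"dx":0,"dy":1,"dz":40,"rx":0,"ry":0,"rz":0,"gripper":0},
    {"dx":0,"dy":1,"dz":55,"rx":0,"ry":0,"rz":0,"gripper":0},
    {"dx":0,"dy":1,"dz":63,"rx":0,"ry":0,"rz":0,"gripper":0},
    {"dx":0,"dy":1,"dz":66,"rx":0,"ry":0,"rz":0,"gripper":0},
    {"dx":0,"dy":1,"dz":66,"rx":0,"ry":0,"rz":0,"gripper":0},
    {"dx":0,"dy":1,"dz":66,"rx":0,"ry":0,"rz":0,"gripper":0},
  ],
)

```text
t: 2.77
eef_pos: [0.5196, -0.1401, 0.0651]
ee_rot: [-3.141, 0.001, -3.102]
force: [0.5, 0.3, 0.2]
width: 0.0878
gripper_force: 0.0
```

```bash
python3 go.py 519.8 -139.4 65 -177.8
```

```text
t 2.77 pos [ 519.6 -140.1   65.1] rpy [-3.141e+00  1.000e-03 -3.102e+00] F [0.52 0.35 0.18] M [ 0.02 -0.04  0.  ] w 87.8 g 0.0 q [ 0.1   0.33 -0.52  0.   -0.72 -1.63]
dx -0.2 dy 0.7 dz 0.1 rz 0.0016
```

jog_arm(
  force=20,
  targets=[
    {"dx":0,"dy":1,"dz":0,"rx":0,"ry":0,"rz":0,"gripper":0.15},
    {"dx":0,"dy":1,"dz":0,"rx":0,"ry":0,"rz":0,"gripper":0.25},
    {"dx":0,"dy":1,"dz":0,"rx":0,"ry":0,"rz":0,"gripper":0.3},
    {"dx":0,"dy":1,"dz":0,"rx":0,"ry":0,"rz":0,"gripper":0.4},
    {"dx":0,"dy":1,"dz":0,"rx":0,"ry":0,"rz":0,"gripper":0.5},
    {"dx":0,"dy":1,"dz":0,"rx":0,"ry":0,"rz":0,"gripper":0.6},
    {"dx":0,"dy":1,"dz":0,"rx":0,"ry":0,"rz":0,"gripper":0.6},
    {"dx":0,"dy":1,"dz":0,"rx":0,"ry":0,"rz":0,"gripper":0.6},
  ],
)

```text
t: 3.43
eef_pos: [0.5193, -0.1391, 0.0649]
ee_rot: [-3.142, 0.0, -3.102]
force: [-1.6, 1.1, 5.1]
width: 0.0601
gripper_force: 20.0
```

```bash
python3 go.py
```

```text
t 3.43 pos [ 519.3 -139.1   64.9] rpy [-3.142  0.    -3.102] F [-1.62  1.12  5.09] M [0.2  0.38 0.04] w 60.1 g 20.0 q [ 0.1   0.33 -0.52  0.   -0.72 -1.63]
```

Gripped at 60.1 mm wide. Lift 15 mm gently and settle.

jog_arm(
  targets=[
    {"dx":0,"dy":0,"dz":-2,"rx":0,"ry":0,"rz":0,"gripper":0.6},
    {"dx":0,"dy":0,"dz":-6,"rx":0,"ry":0,"rz":0,"gripper":0.6},
    {"dx":0,"dy":0,"dz":-11,"rx":0,"ry":0,"rz":0,"gripper":0.6},
    {"dx":0,"dy":0,"dz":-14,"rx":0,"ry":0,"rz":0,"gripper":0.6},
    {"dx":0,"dy":0,"dz":-15,"rx":0,"ry":0,"rz":0,"gripper":0.6},
    {"dx":0,"dy":0,"dz":-15,"rx":0,"ry":0,"rz":0,"gripper":0.6},
    {"dx":0,"dy":0,"dz":-15,"rx":0,"ry":0,"rz":0,"gripper":0.6},
    {"dx":0,"dy":0,"dz":-15,"rx":0,"ry":0,"rz":0,"gripper":0.6},
  ],
)

```text
t: 4.1
eef_pos: [0.519, -0.1391, 0.0794]
ee_rot: [3.142, -0.0, -3.102]
force: [0.5, -0.8, -1.6]
width: 0.06
gripper_force: 20.0
```

jog_arm(
  targets=[
    {"dx":0,"dy":0,"dz":0,"rx":0,"ry":0,"rz":0,"gripper":0.6},
    {"dx":0,"dy":0,"dz":0,"rx":0,"ry":0,"rz":0,"gripper":0.6},
    {"dx":0,"dy":0,"dz":0,"rx":0,"ry":0,"rz":0,"gripper":0.6},
    {"dx":0,"dy":0,"dz":0,"rx":0,"ry":0,"rz":0,"gripper":0.6},
    {"dx":0,"dy":0,"dz":0,"rx":0,"ry":0,"rz":0,"gripper":0.6},
    {"dx":0,"dy":0,"dz":0,"rx":0,"ry":0,"rz":0,"gripper":0.6},
    {"dx":0,"dy":0,"dz":0,"rx":0,"ry":0,"rz":0,"gripper":0.6},
    {"dx":0,"dy":0,"dz":0,"rx":0,"ry":0,"rz":0,"gripper":0.6},
  ],
)

```text
t: 4.77
eef_pos: [0.5192, -0.1391, 0.0796]
ee_rot: [-3.142, 0.0, -3.102]
force: [0.2, -0.3, -0.8]
width: 0.0598
gripper_force: 20.0
```

```bash
python3 go.py; python3 -c "
from station import arm
import numpy as np
z=[]
for i in range(4):
    arm.grab_frame('top'); z.append(arm.get_state()['force'])
print(np.round(z,2))"
```

```text
t 4.77 pos [ 519.2 -139.1   79.6] rpy [-3.142  0.    -3.102] F [ 0.25 -0.26 -0.81] M [-0.05 -0.01 -0.  ] w 59.8 g 20.0 q [ 0.1   0.31 -0.5   0.   -0.76 -1.63]
[[-0.03 -0.51 -2.39]
 [-0.18 -0.51 -1.45]
 [-0.22  0.48 -1.1 ]
 [ 1.01 -0.16 -1.33]]
```

Mean is about −1.4 N, so carton_1 is empty. Put it back.

jog_arm(
  targets=[
    {"dx":0,"dy":0,"dz":3,"rx":0,"ry":0,"rz":0,"gripper":0.6},
    {"dx":0,"dy":0,"dz":7,"rx":0,"ry":0,"rz":0,"gripper":0.6},
    {"dx":0,"dy":0,"dz":11,"rx":0,"ry":0,"rz":0,"gripper":0.6},
    {"dx":0,"dy":0,"dz":13,"rx":0,"ry":0,"rz":0,"gripper":0.6},
    {"dx":0,"dy":0,"dz":14,"rx":0,"ry":0,"rz":0,"gripper":0.6},
    {"dx":0,"dy":0,"dz":15,"rx":0,"ry":0,"rz":0,"gripper":0.6},
    {"dx":0,"dy":0,"dz":15,"rx":0,"ry":0,"rz":0,"gripper":0.6},
    {"dx":0,"dy":0,"dz":15,"rx":0,"ry":0,"rz":0,"gripper":0.6},
  ],
)

```text
t: 5.63
eef_pos: [0.5189, -0.1391, 0.0649]
ee_rot: [-3.141, -0.0, -3.102]
force: [-3.2, 0.1, 6.5]
width: 0.06
gripper_force: 20.0
```

```bash
python3 go.py
```

```text
t 5.63 pos [ 518.9 -139.1   64.9] rpy [-3.141 -0.    -3.102] F [-3.18  0.07  6.53] M [ 0.39  1.11 -0.03] w 60.0 g 20.0 q [ 0.1   0.33 -0.52  0.   -0.73 -1.63]
```

jog_arm(
  targets=[
    {"dx":0,"dy":0,"dz":0,"rx":0,"ry":0,"rz":0,"gripper":0.25},
    {"dx":0,"dy":0,"dz":0,"rx":0,"ry":0,"rz":0,"gripper":0.15},
    {"dx":0,"dy":0,"dz":0,"rx":0,"ry":0,"rz":0,"gripper":0},
    {"dx":0,"dy":0,"dz":0,"rx":0,"ry":0,"rz":0,"gripper":0},
    {"dx":0,"dy":0,"dz":0,"rx":0,"ry":0,"rz":0,"gripper":0},
    {"dx":0,"dy":0,"dz":-10,"rx":0,"ry":0,"rz":0,"gripper":0},
    {"dx":0,"dy":0,"dz":-30,"rx":0,"ry":0,"rz":0,"gripper":0},
    {"dx":0,"dy":0,"dz":-60,"rx":0,"ry":0,"rz":0,"gripper":0},
  ],
)

```text
t: 6.3
eef_pos: [0.5175, -0.1391, 0.1237]
ee_rot: [3.141, -0.005, -3.102]
force: [0.9, 0.0, -0.1]
width: 0.0873
gripper_force: 0.0
```

```bash
python3 go.py 552.4 5.2 130 -189.1
```

```text
t 6.3 pos [ 517.5 -139.1  123.7] rpy [ 3.141 -0.005 -3.102] F [ 0.88  0.   -0.1 ] M [ 0.01 -0.07  0.04] w 87.3 g 0.0 q [ 0.1   0.25 -0.46 -0.   -0.87 -1.63]
dx -40.5 dy 142.8 dz -6.3 rz 0.1983
```

jog_arm(
  targets=[
    {"dx":0,"dy":5,"dz":-20,"rx":0,"ry":0,"rz":0.01,"gripper":0},
    {"dx":-6,"dy":25,"dz":-30,"rx":0,"ry":0,"rz":0.04,"gripper":0},
    {"dx":-14,"dy":55,"dz":-30,"rx":0,"ry":0,"rz":0.08,"gripper":0},
    {"dx":-22,"dy":85,"dz":-30,"rx":0,"ry":0,"rz":0.12,"gripper":0},
    {"dx":-30,"dy":112,"dz":-25,"rx":0,"ry":0,"rz":0.16,"gripper":0},
    {"dx":-36,"dy":132,"dz":-15,"rx":0,"ry":0,"rz":0.19,"gripper":0},
    {"dx":-39,"dy":143,"dz":-5,"rx":0,"ry":0,"rz":0.198,"gripper":0},
    {"dx":-39,"dy":143,"dz":-5,"rx":0,"ry":0,"rz":0.198,"gripper":0},
  ],
)

```text
t: 6.97
eef_pos: [0.5522, 0.0073, 0.1286]
ee_rot: [-3.141, -0.001, 2.985]
force: [-0.0, -0.0, -0.4]
width: 0.0881
gripper_force: 0.0
```

```bash
python3 -c "
from station import arm
from h import *
f=arm.grab_frame('scene');cv2.imwrite('pics/s2.png',f['frame'][:,:,::-1])";  python3 go.py 552.4 5.2 65 -189.1
```

```text
t 7.02 pos [552.1   6.2 129.3] rpy [-3.141e+00 -1.000e-03  2.985e+00] F [-1.03  0.19  0.52] M [-0.07  0.   -0.03] w 87.5 g 0.0 q [ 0.37  0.27 -0.42 -0.   -0.89 -2.09]
dx -0.4 dy -1.0 dz 64.3 rz 0.0025
```

View pics/s2.png

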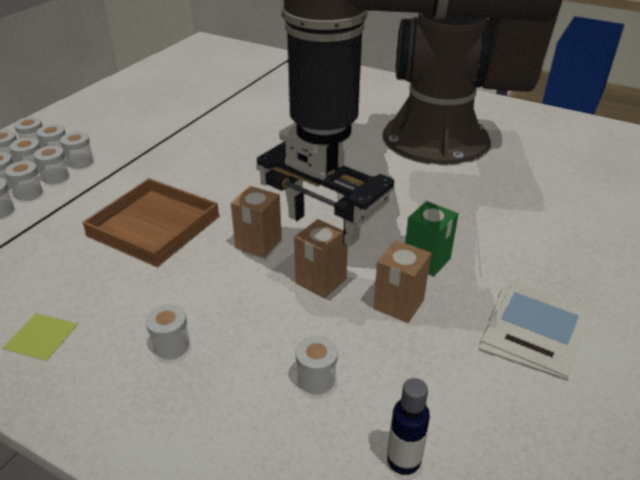

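Carton_1, at (257,220), stands upright as before. The gripper hangs over the middle carton, whose lid is at (320,235), with the body clear of its neighbours. Descend, then close.

jog_arm(
  targets=[
    {"dx":0,"dy":0,"dz":10,"rx":0,"ry":0,"rz":0,"gripper":0},
    {"dx":0,"dy":0,"dz":25,"rx":0,"ry":0,"rz":0,"gripper":0},
    {"dx":0,"dy":0,"dz":40,"rx":0,"ry":0,"rz":0,"gripper":0},
    {"dx":0,"dy":0,"dz":54,"rx":0,"ry":0,"rz":0,"gripper":0},
    {"dx":0,"dy":0,"dz":62,"rx":0,"ry":0,"rz":0,"gripper":0},
    {"dx":0,"dy":0,"dz":65,"rx":0,"ry":0,"rz":0,"gripper":0},
    {"dx":0,"dy":0,"dz":65,"rx":0,"ry":0,"rz":0,"gripper":0},
    {"dx":0,"dy":0,"dz":65,"rx":0,"ry":0,"rz":0,"gripper":0},
  ],
)

```text
t: 7.68
eef_pos: [0.5528, 0.0051, 0.0651]
ee_rot: [3.141, 0.001, 2.983]
force: [0.5, -0.5, 0.2]
width: 0.0873
gripper_force: 0.0
```

```bash
python3 go.py 552.4 5.2 65 -189.1
```

```text
t 7.68 pos [552.8   5.1  65.1] rpy [3.141e+00 1.000e-03 2.983e+00] F [ 0.5  -0.5   0.21] M [-0.06 -0.06 -0.04] w 87.3 g 0.0 q [ 0.36  0.35 -0.48  0.   -0.74 -2.09]
dx 0.4 dy 0.1 dz 0.1 rz 0.0004
```

jog_arm(
  force=20,
  targets=[
    {"dx":0,"dy":0,"dz":0,"rx":0,"ry":0,"rz":0,"gripper":0.15},
    {"dx":0,"dy":0,"dz":0,"rx":0,"ry":0,"rz":0,"gripper":0.25},
    {"dx":0,"dy":0,"dz":0,"rx":0,"ry":0,"rz":0,"gripper":0.3},
    {"dx":0,"dy":0,"dz":0,"rx":0,"ry":0,"rz":0,"gripper":0.4},
    {"dx":0,"dy":0,"dz":0,"rx":0,"ry":0,"rz":0,"gripper":0.5},
    {"dx":0,"dy":0,"dz":0,"rx":0,"ry":0,"rz":0,"gripper":0.6},
    {"dx":0,"dy":0,"dz":0,"rx":0,"ry":0,"rz":0,"gripper":0.6},
    {"dx":0,"dy":0,"dz":0,"rx":0,"ry":0,"rz":0,"gripper":0.6},
  ],
)

```text
t: 8.35
eef_pos: [0.5525, 0.0054, 0.0649]
ee_rot: [3.142, 0.0, 2.984]
force: [-2.3, -0.2, 4.2]
width: 0.06
gripper_force: 20.0
```

jog_arm(
  targets=[
    {"dx":0,"dy":0,"dz":-2,"rx":0,"ry":0,"rz":0,"gripper":0.6},
    {"dx":0,"dy":0,"dz":-6,"rx":0,"ry":0,"rz":0,"gripper":0.6},
    {"dx":0,"dy":0,"dz":-11,"rx":0,"ry":0,"rz":0,"gripper":0.6},
    {"dx":0,"dy":0,"dz":-14,"rx":0,"ry":0,"rz":0,"gripper":0.6},
    {"dx":0,"dy":0,"dz":-15,"rx":0,"ry":0,"rz":0,"gripper":0.6},
    {"dx":0,"dy":0,"dz":-15,"rx":0,"ry":0,"rz":0,"gripper":0.6},
    {"dx":0,"dy":0,"dz":-15,"rx":0,"ry":0,"rz":0,"gripper":0.6},
    {"dx":0,"dy":0,"dz":-15,"rx":0,"ry":0,"rz":0,"gripper":0.6},
  ],
)

```text
t: 9.02
eef_pos: [0.5523, 0.0054, 0.0794]
ee_rot: [-3.142, -0.0, 2.983]
force: [-0.1, -0.3, -0.7]
width: 0.06
gripper_force: 20.0
```

jog_arm(
  targets=[
    {"dx":0,"dy":0,"dz":0,"rx":0,"ry":0,"rz":0,"gripper":0.6},
    {"dx":0,"dy":0,"dz":0,"rx":0,"ry":0,"rz":0,"gripper":0.6},
    {"dx":0,"dy":0,"dz":0,"rx":0,"ry":0,"rz":0,"gripper":0.6},
    {"dx":0,"dy":0,"dz":0,"rx":0,"ry":0,"rz":0,"gripper":0.6},
    {"dx":0,"dy":0,"dz":0,"rx":0,"ry":0,"rz":0,"gripper":0.6},
    {"dx":0,"dy":0,"dz":0,"rx":0,"ry":0,"rz":0,"gripper":0.6},
    {"dx":0,"dy":0,"dz":0,"rx":0,"ry":0,"rz":0,"gripper":0.6},
    {"dx":0,"dy":0,"dz":0,"rx":0,"ry":0,"rz":0,"gripper":0.6},
  ],
)

```text
t: 9.68
eef_pos: [0.5524, 0.0054, 0.0796]
ee_rot: [-3.142, -0.0, 2.983]
force: [-0.5, -0.5, -1.2]
width: 0.0597
gripper_force: 20.0
```

```bash
python3 go.py; python3 -c "
from station import arm
import numpy as np
z=[]
for i in range(4):
    arm.grab_frame('top'); z.append(arm.get_state()['force'])
print(np.round(z,2))"
```

```text
t 9.68 pos [552.4   5.4  79.6] rpy [-3.142 -0.     2.983] F [-0.54 -0.5  -1.19] M [-0.08 -0.01  0.  ] w 59.7 g 20.0 q [ 0.36  0.33 -0.47  0.   -0.77 -2.09]
[[ 0.86  0.55 -1.69]
 [-0.45  0.8  -2.04]
 [ 0.05 -0.42 -1.01]
 [-0.21  0.37 -1.39]]
```

carton_2 is empty too, about −1.5 N. Set it down and release.

jog_arm(
  targets=[
    {"dx":0,"dy":0,"dz":3,"rx":0,"ry":0,"rz":0,"gripper":0.6},
    {"dx":0,"dy":0,"dz":7,"rx":0,"ry":0,"rz":0,"gripper":0.6},
    {"dx":0,"dy":0,"dz":11,"rx":0,"ry":0,"rz":0,"gripper":0.6},
    {"dx":0,"dy":0,"dz":13,"rx":0,"ry":0,"rz":0,"gripper":0.6},
    {"dx":0,"dy":0,"dz":14,"rx":0,"ry":0,"rz":0,"gripper":0.6},
    {"dx":0,"dy":0,"dz":15,"rx":0,"ry":0,"rz":0,"gripper":0.6},
    {"dx":0,"dy":0,"dz":15,"rx":0,"ry":0,"rz":0,"gripper":0.6},
    {"dx":0,"dy":0,"dz":15,"rx":0,"ry":0,"rz":0,"gripper":0.6},
  ],
)

```text
t: 10.55
eef_pos: [0.5523, 0.0053, 0.0649]
ee_rot: [-3.141, -0.0, 2.984]
force: [-2.7, -0.8, 5.2]
width: 0.06
gripper_force: 20.0
```

jog_arm(
  targets=[
    {"dx":0,"dy":0,"dz":0,"rx":0,"ry":0,"rz":0,"gripper":0.25},
    {"dx":0,"dy":0,"dz":0,"rx":0,"ry":0,"rz":0,"gripper":0.15},
    {"dx":0,"dy":0,"dz":0,"rx":0,"ry":0,"rz":0,"gripper":0},
    {"dx":0,"dy":0,"dz":0,"rx":0,"ry":0,"rz":0,"gripper":0},
    {"dx":0,"dy":0,"dz":0,"rx":0,"ry":0,"rz":0,"gripper":0},
    {"dx":0,"dy":0,"dz":-10,"rx":0,"ry":0,"rz":0,"gripper":0},
    {"dx":0,"dy":0,"dz":-30,"rx":0,"ry":0,"rz":0,"gripper":0},
    {"dx":0,"dy":0,"dz":-60,"rx":0,"ry":0,"rz":0,"gripper":0},
  ],
)

```text
t: 11.22
eef_pos: [0.5509, 0.0049, 0.1236]
ee_rot: [-3.14, -0.004, 2.983]
force: [1.4, -0.2, 0.1]
width: 0.0879
gripper_force: 0.0
```

```bash
python3 go.py 541.3 138 130 -182.2
```

```text
t 11.22 pos [550.9   4.9 123.6] rpy [-3.14  -0.004  2.983] F [ 1.41 -0.18  0.07] M [ 0.01 -0.1   0.02] w 87.9 g 0.0 q [ 0.36  0.27 -0.42 -0.   -0.88 -2.09]
dx 30.4 dy 129.9 dz -6.4 rz -0.1201
```

jog_arm(
  targets=[
    {"dx":0,"dy":5,"dz":-20,"rx":0,"ry":0,"rz":-0.01,"gripper":0},
    {"dx":5,"dy":25,"dz":-30,"rx":0,"ry":0,"rz":-0.03,"gripper":0},
    {"dx":12,"dy":55,"dz":-30,"rx":0,"ry":0,"rz":-0.05,"gripper":0},
    {"dx":20,"dy":85,"dz":-30,"rx":0,"ry":0,"rz":-0.08,"gripper":0},
    {"dx":26,"dy":110,"dz":-25,"rx":0,"ry":0,"rz":-0.1,"gripper":0},
    {"dx":30,"dy":125,"dz":-15,"rx":0,"ry":0,"rz":-0.12,"gripper":0},
    {"dx":31,"dy":130,"dz":-5,"rx":0,"ry":0,"rz":-0.12,"gripper":0},
    {"dx":31,"dy":130,"dz":-5,"rx":0,"ry":0,"rz":-0.12,"gripper":0},
  ],
)

```text
t: 11.88
eef_pos: [0.5412, 0.1393, 0.1282]
ee_rot: [-3.141, -0.002, 3.104]
force: [-0.1, -1.1, -0.4]
width: 0.0879
gripper_force: 0.0
```

```bash
python3 -c "
from station import arm
from h import *
f=arm.grab_frame('scene');cv2.imwrite('pics/s3.png',f['frame'][:,:,::-1])";  python3 go.py 541.3 138 65 -182.2
```

```text
t 11.93 pos [541.6 138.5 128.9] rpy [-3.140e+00 -2.000e-03  3.104e+00] F [-0.11  1.07  0.77] M [-0.05  0.05 -0.01] w 88.0 g 0.0 q [ 0.6   0.28 -0.4  -0.   -0.89 -2.21]
dx 0.3 dy -0.5 dz 63.9 rz 0.0007
```

View pics/s3.png

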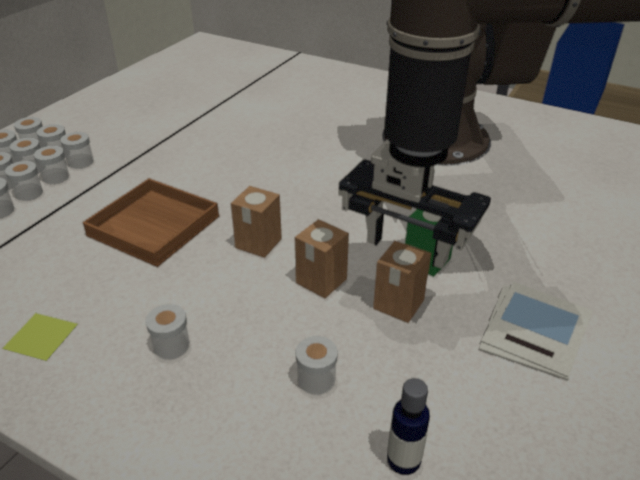

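Cartons 1 (257,220) and 2 (321,257) stand in place, and the gripper is over carton_3 (403,280).

jog_arm(
  targets=[
    {"dx":0,"dy":0,"dz":10,"rx":0,"ry":0,"rz":0,"gripper":0},
    {"dx":0,"dy":0,"dz":25,"rx":0,"ry":0,"rz":0,"gripper":0},
    {"dx":0,"dy":0,"dz":40,"rx":0,"ry":0,"rz":0,"gripper":0},
    {"dx":0,"dy":0,"dz":54,"rx":0,"ry":0,"rz":0,"gripper":0},
    {"dx":0,"dy":0,"dz":62,"rx":0,"ry":0,"rz":0,"gripper":0},
    {"dx":0,"dy":0,"dz":65,"rx":0,"ry":0,"rz":0,"gripper":0},
    {"dx":0,"dy":0,"dz":65,"rx":0,"ry":0,"rz":0,"gripper":0},
    {"dx":0,"dy":0,"dz":65,"rx":0,"ry":0,"rz":0,"gripper":0},
  ],
)

```text
t: 12.6
eef_pos: [0.5427, 0.1384, 0.065]
ee_rot: [3.141, 0.0, 3.103]
force: [1.3, -0.4, 0.6]
width: 0.0876
gripper_force: 0.0
```

```bash
python3 go.py 541.3 138 65 -182.2
```

```text
t 12.6 pos [542.7 138.4  65. ] rpy [3.141 0.    3.103] F [ 1.26 -0.36  0.59] M [ 0.01 -0.04 -0.01] w 87.6 g 0.0 q [ 0.6   0.36 -0.47  0.   -0.74 -2.21]
dx 1.4 dy -0.5 dz 0.0 rz -0.0002
```

jog_arm(
  force=35,
  targets=[
    {"dx":1,"dy":0,"dz":0,"rx":0,"ry":0,"rz":0,"gripper":0.15},
    {"dx":1,"dy":0,"dz":0,"rx":0,"ry":0,"rz":0,"gripper":0.25},
    {"dx":1,"dy":0,"dz":0,"rx":0,"ry":0,"rz":0,"gripper":0.3},
    {"dx":1,"dy":0,"dz":0,"rx":0,"ry":0,"rz":0,"gripper":0.4},
    {"dx":1,"dy":0,"dz":0,"rx":0,"ry":0,"rz":0,"gripper":0.5},
    {"dx":1,"dy":0,"dz":0,"rx":0,"ry":0,"rz":0,"gripper":0.6},
    {"dx":1,"dy":0,"dz":0,"rx":0,"ry":0,"rz":0,"gripper":0.6},
    {"dx":1,"dy":0,"dz":0,"rx":0,"ry":0,"rz":0,"gripper":0.6},
  ],
)

```text
t: 13.27
eef_pos: [0.5413, 0.1385, 0.0649]
ee_rot: [-3.141, 0.0, 3.104]
force: [-1.8, -1.6, 5.3]
width: 0.0602
gripper_force: 35.0
```

jog_arm(
  targets=[
    {"dx":0,"dy":0,"dz":-2,"rx":0,"ry":0,"rz":0,"gripper":0.6},
    {"dx":0,"dy":0,"dz":-6,"rx":0,"ry":0,"rz":0,"gripper":0.6},
    {"dx":0,"dy":0,"dz":-11,"rx":0,"ry":0,"rz":0,"gripper":0.6},
    {"dx":0,"dy":0,"dz":-14,"rx":0,"ry":0,"rz":0,"gripper":0.6},
    {"dx":0,"dy":0,"dz":-15,"rx":0,"ry":0,"rz":0,"gripper":0.6},
    {"dx":0,"dy":0,"dz":-15,"rx":0,"ry":0,"rz":0,"gripper":0.6},
    {"dx":0,"dy":0,"dz":-15,"rx":0,"ry":0,"rz":0,"gripper":0.6},
    {"dx":0,"dy":0,"dz":-15,"rx":0,"ry":0,"rz":0,"gripper":0.6},
  ],
)

```text
t: 13.93
eef_pos: [0.5411, 0.1386, 0.0794]
ee_rot: [-3.142, -0.0, 3.103]
force: [-0.6, 0.0, -4.3]
width: 0.0599
gripper_force: 35.0
```

```bash
python3 -c "
from station import arm
import numpy as np
z=[]
for i in range(8):
    arm.grab_frame('top'); z.append(arm.get_state()['force'])
print(np.round(z,2))"; python3 go.py
```

```text
[[-0.22 -0.24 -4.74]
 [ 0.32 -0.58 -4.72]
 [ 0.08  0.26 -4.4 ]
 [-0.16 -0.07 -4.87]
 [ 0.45  0.12 -4.95]
 [-0.18 -0.86 -5.01]
 [-0.98  0.77 -3.45]
 [-0.32 -0.47 -4.98]]
t 14.33 pos [541.3 138.7  79.5] rpy [-3.142 -0.     3.103] F [-0.32 -0.47 -4.98] M [ 0.01 -0.01  0.05] w 59.9 g 35.0 q [ 0.6   0.34 -0.46  0.   -0.78 -2.21]
```

−4.7 N (about 0.48 kg): carton_3 is the full one. Raise it well above the others.

jog_arm(
  targets=[
    {"dx":0,"dy":0,"dz":-5,"rx":0,"ry":0,"rz":0,"gripper":0.6},
    {"dx":0,"dy":0,"dz":-20,"rx":0,"ry":0,"rz":0,"gripper":0.6},
    {"dx":0,"dy":0,"dz":-42,"rx":0,"ry":0,"rz":0,"gripper":0.6},
    {"dx":0,"dy":0,"dz":-66,"rx":0,"ry":0,"rz":0,"gripper":0.6},
    {"dx":0,"dy":0,"dz":-90,"rx":0,"ry":0,"rz":0,"gripper":0.6},
    {"dx":0,"dy":0,"dz":-110,"rx":0,"ry":0,"rz":0,"gripper":0.6},
    {"dx":0,"dy":0,"dz":-124,"rx":0,"ry":0,"rz":0,"gripper":0.6},
    {"dx":0,"dy":0,"dz":-130,"rx":0,"ry":0,"rz":0,"gripper":0.6},
  ],
)

```text
t: 15.0
eef_pos: [0.5422, 0.1391, 0.2125]
ee_rot: [3.14, 0.003, 3.104]
force: [0.4, -0.3, -5.8]
width: 0.0596
gripper_force: 35.0
```

```bash
python3 go.py 568 -330 210 -181.5
```

```text
t 15.0 pos [542.2 139.1 212.5] rpy [3.140e+00 3.000e-03 3.104e+00] F [ 0.45 -0.32 -5.77] M [-0.03 -0.15 -0.05] w 59.6 g 35.0 q [ 0.6   0.19 -0.3   0.   -1.07 -2.21]
dx -43.6 dy -467.7 dz 2.5 rz -0.0117
```

jog_arm(
  targets=[
    {"dx":0,"dy":-5,"dz":0,"rx":0,"ry":0,"rz":0,"gripper":0.6},
    {"dx":-2,"dy":-18,"dz":0,"rx":0,"ry":0,"rz":0,"gripper":0.6},
    {"dx":-4,"dy":-38,"dz":0,"rx":0,"ry":0,"rz":0,"gripper":0.6},
    {"dx":-6,"dy":-62,"dz":0,"rx":0,"ry":0,"rz":0,"gripper":0.6},
    {"dx":-8,"dy":-86,"dz":0,"rx":0,"ry":0,"rz":0,"gripper":0.6},
    {"dx":-10,"dy":-110,"dz":0,"rx":0,"ry":0,"rz":0,"gripper":0.6},
    {"dx":-12,"dy":-134,"dz":0,"rx":0,"ry":0,"rz":0,"gripper":0.6},
    {"dx":-14,"dy":-158,"dz":0,"rx":0,"ry":0,"rz":0,"gripper":0.6},
  ],
)

```text
t: 15.67
eef_pos: [0.5481, -0.0218, 0.2079]
ee_rot: [-3.141, -0.003, 3.103]
force: [0.2, 0.6, -5.5]
width: 0.0597
gripper_force: 35.0
```

jog_arm(
  targets=[
    {"dx":-2,"dy":-24,"dz":0,"rx":0,"ry":0,"rz":0,"gripper":0.6},
    {"dx":-4,"dy":-48,"dz":0,"rx":0,"ry":0,"rz":0,"gripper":0.6},
    {"dx":-6,"dy":-72,"dz":0,"rx":0,"ry":0,"rz":0,"gripper":0.6},
    {"dx":-8,"dy":-96,"dz":0,"rx":0,"ry":0,"rz":0,"gripper":0.6},
    {"dx":-10,"dy":-120,"dz":0,"rx":0,"ry":0,"rz":0,"gripper":0.6},
    {"dx":-12,"dy":-144,"dz":0,"rx":0,"ry":0,"rz":0,"gripper":0.6},
    {"dx":-14,"dy":-168,"dz":0,"rx":0,"ry":0,"rz":0,"gripper":0.6},
    {"dx":-16,"dy":-192,"dz":0,"rx":0,"ry":0,"rz":0,"gripper":0.6},
  ],
)

```text
t: 16.33
eef_pos: [0.5564, -0.2141, 0.2077]
ee_rot: [3.141, -0.003, 3.103]
force: [0.3, 1.9, -4.5]
width: 0.0599
gripper_force: 35.0
```

```bash
python3 go.py 568 -330 210 -181.5
```

```text
t 16.33 pos [ 556.4 -214.1  207.7] rpy [ 3.141e+00 -3.000e-03  3.103e+00] F [ 0.3   1.91 -4.47] M [ 0.03 -0.07 -0.  ] w 59.9 g 35.0 q [-0.04  0.26 -0.22 -0.   -1.09 -1.57]
dx -16.0 dy -115.4 dz -2.3 rz -0.0126
```

jog_arm(
  targets=[
    {"dx":-3,"dy":-24,"dz":0,"rx":0,"ry":0,"rz":0,"gripper":0.6},
    {"dx":-6,"dy":-48,"dz":0,"rx":0,"ry":0,"rz":0,"gripper":0.6},
    {"dx":-9,"dy":-71,"dz":0,"rx":0,"ry":0,"rz":0,"gripper":0.6},
    {"dx":-12,"dy":-91,"dz":0,"rx":0,"ry":0,"rz":0,"gripper":0.6},
    {"dx":-14,"dy":-106,"dz":0,"rx":0,"ry":0,"rz":0,"gripper":0.6},
    {"dx":-15,"dy":-113,"dz":0,"rx":0,"ry":0,"rz":0,"gripper":0.6},
    {"dx":-16,"dy":-115,"dz":0,"rx":0,"ry":0,"rz":-0.01,"gripper":0.6},
    {"dx":-16,"dy":-115,"dz":0,"rx":0,"ry":0,"rz":-0.01,"gripper":0.6},
  ],
)

```text
t: 17.0
eef_pos: [0.569, -0.328, 0.2086]
ee_rot: [3.141, -0.001, 3.113]
force: [0.6, 0.3, -5.5]
width: 0.0596
gripper_force: 35.0
```

```bash
python3 -c "
from station import arm
from h import *
f=arm.grab_frame('scene');cv2.imwrite('pics/s4.png',f['frame'][:,:,::-1])";  python3 go.py 568 -330 72 -181.5
```

```text
t 17.05 pos [ 569.2 -327.4  208.9] rpy [ 3.141e+00 -1.000e-03  3.113e+00] F [-1.27  0.04 -5.09] M [ 0.04 -0.05  0.01] w 59.6 g 35.0 q [-0.23  0.36 -0.09 -0.   -1.13 -1.37]
dx 1.1 dy -2.7 dz 136.9 rz -0.0019
```

View pics/s4.png

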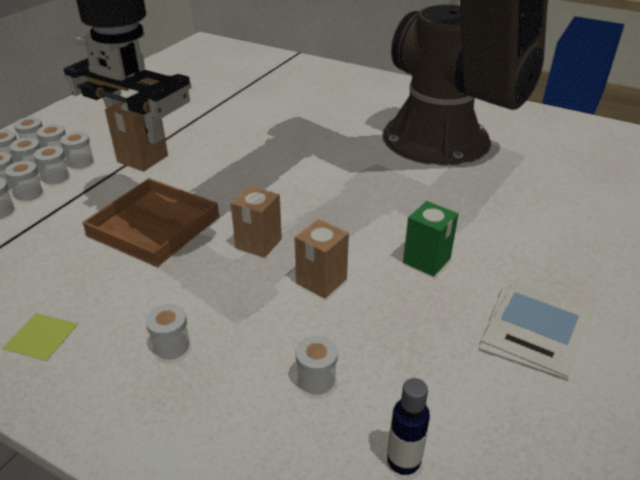

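The heavy carton hangs at (137,135) above the tray, upright; the other two stand where they were. Lower it.

jog_arm(
  targets=[
    {"dx":0,"dy":-1,"dz":6,"rx":0,"ry":0,"rz":0,"gripper":0.6},
    {"dx":0,"dy":-1,"dz":22,"rx":0,"ry":0,"rz":0,"gripper":0.6},
    {"dx":0,"dy":-1,"dz":44,"rx":0,"ry":0,"rz":0,"gripper":0.6},
    {"dx":0,"dy":-1,"dz":66,"rx":0,"ry":0,"rz":0,"gripper":0.6},
    {"dx":0,"dy":-1,"dz":88,"rx":0,"ry":0,"rz":0,"gripper":0.6},
    {"dx":0,"dy":-1,"dz":106,"rx":0,"ry":0,"rz":0,"gripper":0.6},
    {"dx":0,"dy":-1,"dz":116,"rx":0,"ry":0,"rz":0,"gripper":0.6},
    {"dx":0,"dy":-1,"dz":120,"rx":0,"ry":0,"rz":0,"gripper":0.6},
  ],
)

```text
t: 17.72
eef_pos: [0.5686, -0.3276, 0.0876]
ee_rot: [3.141, -0.003, 3.114]
force: [-0.2, 0.3, -5.2]
width: 0.0598
gripper_force: 35.0
```

```bash
python3 go.py 568 -330 70 -181.5
```

```text
t 17.72 pos [ 568.6 -327.6   87.6] rpy [ 3.141e+00 -3.000e-03  3.114e+00] F [-0.22  0.27 -5.15] M [0.04 0.01 0.03] w 59.8 g 35.0 q [-0.23  0.46 -0.22 -0.   -0.89 -1.37]
dx 0.6 dy -2.4 dz 17.6 rz -0.0011
```

jog_arm(
  targets=[
    {"dx":0,"dy":-1,"dz":3,"rx":0,"ry":0,"rz":0,"gripper":0.6},
    {"dx":0,"dy":-1,"dz":7,"rx":0,"ry":0,"rz":0,"gripper":0.6},
    {"dx":0,"dy":-1,"dz":11,"rx":0,"ry":0,"rz":0,"gripper":0.6},
    {"dx":0,"dy":-1,"dz":14,"rx":0,"ry":0,"rz":0,"gripper":0.6},
    {"dx":0,"dy":-1,"dz":16,"rx":0,"ry":0,"rz":0,"gripper":0.6},
    {"dx":0,"dy":-1,"dz":17,"rx":0,"ry":0,"rz":0,"gripper":0.6},
    {"dx":0,"dy":-1,"dz":18,"rx":0,"ry":0,"rz":0,"gripper":0.6},
    {"dx":0,"dy":-1,"dz":18,"rx":0,"ry":0,"rz":0,"gripper":0.6},
  ],
)

```text
t: 18.38
eef_pos: [0.5695, -0.3298, 0.0715]
ee_rot: [-3.142, 0.0, 3.113]
force: [-0.8, 0.8, -4.3]
width: 0.06
gripper_force: 35.0
```

```bash
python3 go.py 568 -330 70 -181.5
```

```text
t 18.38 pos [ 569.5 -329.8   71.5] rpy [-3.142  0.     3.113] F [-0.79  0.82 -4.26] M [ 0.02 -0.02 -0.  ] w 60.0 g 35.0 q [-0.23  0.48 -0.23 -0.   -0.86 -1.37]
dx 1.4 dy -0.2 dz 1.5 rz -0.0021
```

Still hanging, 1–2 mm up. Lower to contact.

jog_arm(
  targets=[
    {"dx":0,"dy":0,"dz":0.5,"rx":0,"ry":0,"rz":0,"gripper":0.6},
    {"dx":0,"dy":0,"dz":1,"rx":0,"ry":0,"rz":0,"gripper":0.6},
    {"dx":0,"dy":0,"dz":1.5,"rx":0,"ry":0,"rz":0,"gripper":0.6},
    {"dx":0,"dy":0,"dz":2,"rx":0,"ry":0,"rz":0,"gripper":0.6},
    {"dx":0,"dy":0,"dz":2,"rx":0,"ry":0,"rz":0,"gripper":0.6},
    {"dx":0,"dy":0,"dz":2,"rx":0,"ry":0,"rz":0,"gripper":0.6},
    {"dx":0,"dy":0,"dz":2,"rx":0,"ry":0,"rz":0,"gripper":0.6},
    {"dx":0,"dy":0,"dz":2,"rx":0,"ry":0,"rz":0,"gripper":0.6},
  ],
)

```text
t: 19.05
eef_pos: [0.5696, -0.3298, 0.07]
ee_rot: [-3.141, 0.0, 3.114]
force: [-1.8, 0.7, 1.5]
width: 0.06
gripper_force: 35.0
```

```bash
python3 go.py 568 -330 70 -181.5
```

```text
t 19.05 pos [ 569.6 -329.8   70. ] rpy [-3.141  0.     3.114] F [-1.81  0.75  1.49] M [0.52 0.5  0.01] w 60.0 g 35.0 q [-0.23  0.48 -0.23  0.   -0.85 -1.37]
dx 1.6 dy -0.3 dz -0.0 rz -0.0019
```

Resting on the tray floor. Release, then retreat upward.

jog_arm(
  targets=[
    {"dx":0,"dy":0,"dz":0,"rx":0,"ry":0,"rz":0,"gripper":0.25},
    {"dx":0,"dy":0,"dz":0,"rx":0,"ry":0,"rz":0,"gripper":0.15},
    {"dx":0,"dy":0,"dz":0,"rx":0,"ry":0,"rz":0,"gripper":0},
    {"dx":0,"dy":0,"dz":0,"rx":0,"ry":0,"rz":0,"gripper":0},
    {"dx":0,"dy":0,"dz":0,"rx":0,"ry":0,"rz":0,"gripper":0},
    {"dx":0,"dy":0,"dz":-10,"rx":0,"ry":0,"rz":0,"gripper":0},
    {"dx":0,"dy":0,"dz":-30,"rx":0,"ry":0,"rz":0,"gripper":0},
    {"dx":0,"dy":0,"dz":-60,"rx":0,"ry":0,"rz":0,"gripper":0},
  ],
)

```text
t: 19.72
eef_pos: [0.5679, -0.3292, 0.1282]
ee_rot: [3.14, -0.005, 3.113]
force: [0.4, -0.1, 0.0]
width: 0.0876
gripper_force: 0.0
```

jog_arm(
  targets=[
    {"dx":0,"dy":0,"dz":-25,"rx":0,"ry":0,"rz":0,"gripper":0},
    {"dx":0,"dy":0,"dz":-50,"rx":0,"ry":0,"rz":0,"gripper":0},
    {"dx":15,"dy":0,"dz":-70,"rx":0,"ry":0,"rz":0,"gripper":0},
    {"dx":40,"dy":0,"dz":-80,"rx":0,"ry":0,"rz":0,"gripper":0},
    {"dx":65,"dy":0,"dz":-80,"rx":0,"ry":0,"rz":0,"gripper":0},
    {"dx":85,"dy":0,"dz":-80,"rx":0,"ry":0,"rz":0,"gripper":0},
    {"dx":95,"dy":0,"dz":-80,"rx":0,"ry":0,"rz":0,"gripper":0},
    {"dx":100,"dy":0,"dz":-80,"rx":0,"ry":0,"rz":0,"gripper":0},
  ],
)

```text
t: 20.38
eef_pos: [0.4684, -0.327, 0.2108]
ee_rot: [-3.141, 0.001, 3.113]
force: [0.2, -0.4, 0.1]
width: 0.0877
gripper_force: 0.0
```

```bash
python3 - <<'E'
from station import arm
from h import *
f=arm.grab_frame('scene');cv2.imwrite('pics/s5.png',f['frame'][:,:,::-1])
f=arm.grab_frame('top'); P=heights(f); z=P[...,2]
for h in(.096,.101):
    blobs(f,(abs(z-h)<.006)&(f["z_map"]>0)&(P[...,0]<.62)&(P[...,0]>.38),h,300)
E
python3 go.py
```

```text
[304. 212.] 1223 h 0.096 centre [552.3   6.3] size [60.  61.1] ang 81.0
[387. 230.] 1165 h 0.096 centre [ 519.  -138.2] size [60.6 61.1] ang 2.4
[227. 290.] 1219 h 0.096 centre [420.4 138. ] size [60.5 59. ] ang 81.3
[304. 212.] 963 h 0.101 centre [551.6   6.2] size [59.6 60. ] ang 81.3
[388. 230.] 905 h 0.101 centre [ 518.5 -137.7] size [60.  60.3] ang 2.4
[227. 290.] 978 h 0.101 centre [420.4 137.4] size [59.6 58.7] ang 81.3
t 20.48 pos [ 469.5 -327.1  210.3] rpy [-3.141e+00  1.000e-03  3.113e+00] F [0.43 1.16 0.56] M [-0.03 -0.1  -0.03] w 88.2 g 0.0 q [-0.27  0.22 -0.28  0.   -1.08 -1.33]
```

View pics/s5.png

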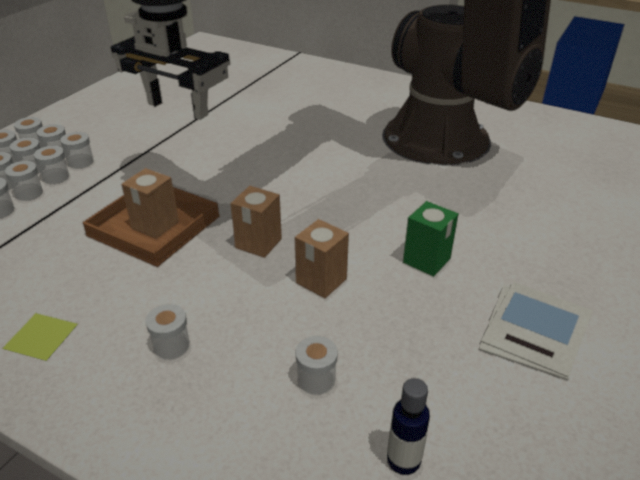

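The heavy carton stands upright in the tray at (150,205). The light ones, at (257,220) and (321,257), are within about 1 mm of where they started. The gripper is clear.

```bash
python3 -c "
from station import arm
print(arm.job_done())"
```

```text
the job is handed in; nothing more can be done
None
```

Carton_3 was the full one (about 0.48 kg) and now stands upright in the tray; cartons 1 and 2 are back within about 1 mm of where they started, and the job was handed in at about 20 s.

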